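# Slide the brass template out of its bed and lay it on the cork mat

## Robot

A 6-joint arm with a two-finger parallel gripper is mounted at the origin on a cart in front of the work surface, level with it; the furniture and walls round the work are solid. World frame = base frame: x ahead of the robot, y to its left, z up, the work surface at z = 0. Lengths are in m, angles in rad, forces in N, time in s.
With the tool pointing down it reaches from about 0.25 to 0.725 m from the base axis. Payload 4 kg.
Tool frame: the origin (TCP) lies midway between the tips of the shut fingers; the grasp point (between the pads) lies 19 mm behind it; z points along the fingers, y is the line along which they close (so a half turn about z gives the same grasp; the last joint's range is limited). The gripper opens to 85 mm and grips with 20 to 120 N. Pads are 22 mm wide; open, the fingers measure 114 mm over their backs; the gripper's body (76 mm by 85 mm) begins 54 mm behind the grasp point. The pads swing forward as they close: fully open they stand 13 mm farther back than shut.
Start: joints at [-1.197, 0.241, 0.005, 1.335, 0, 1.571], TCP at [0.183, -0.465, 0.198] pointing down, gripper open.
Joint ranges: [-2.72, 2.72], [-1.05, 1.87], [-1.09, 1.28], [-1.99, 2.15], [-1.42, 1.44], [-3.14, 3.14]. Speed limits (rad/s): [2.79, 2.79, 3.14, 3.14, 3.14, 3.14].

## Interface

Orientations are given as a unit quaternion [x, y, z, w].
In Python, from workcell import get_obs, camera, job_done, silhouettes gives the robot as it stands. The module is installed in compiled form; this text tells all that it offers.
- The arm moves only by the tool drive_tool, never from a script. Its argument "increments" is a list of rows, each a list of 3 entries, a list of its own where there are three numbers: the shift along the world's x, y, z in mm, then the turn, a rotation vector about the world's x, y, z in degrees, then the opening, from 0 (shut) to 1 (fully open). A call has 1 to 8 rows; each row shifts and turns the commanded pose from where the row before left it; what a row does not reach is not made up. A row lasts 1/12 s, in which the tool goes at most 41.7 mm and 7.16 degrees, less where a joint would pass 70% of its speed; a pose out of reach is approached as far as the arm can. A call is refused whole if a number of a shift passes 41.7 or a number of a turn 7.16, either way. A call with a gripper value outside its range is refused whole. The fingers move at their own pace and stop on an object; the grip force is fixed at half the most. Time passes only in rows, so rows that do not move let the fingers close. It gives the time, the measured TCP pose, the force, the opening and the grip force at its end, in the units of the state.
- get_obs(): the state, without advancing time (a new reading comes with each control period).
- camera(name): name is "side" or "top"; returns a dict with "image" (480x640x3 uint8, red, green, blue), "K" (3x3 intrinsics, pixels), "view" (4x4, takes a point from world to camera coordinates). Camera axes: x right, y down, z forward; pixel columns grow to the right and rows downward; lengths in m; the calibration is good to about 2 mm. A picture is of the moment at which its call begins. There is no depth.
- job_done(): hands the job in; it is judged then, once.
Trained networks look in a picture, given as the dict that the camera call returned (one of the last four; its "shot" number tells which), for a name from the list of things; names that differ only in an ending like _2 or _b are one class to them, and where a whole thing is asked for, a point or a joint stands for the part that bears it (a point fixed in the world has none). Each returns a list of dicts, best first, with "conf" (0 to 1); they miss things now and then, are a little off and sometimes report something else, mostly with a low value. They report only what shows in the picture. A call takes as long as a camera call. They do not tell look-alikes from the thing itself.
- silhouettes(query, picture): "region" (480x640 bool, what is visible of it) and "bbox" ([left, top, right, bottom] in pixels, round what is visible of it).
The state is a dict: "clock": time; "joint_pos": joint angles; "joint_vel": joint speeds; "tau": joint torques, N m; "eef_pos": TCP position; "tool_rot": TCP orientation; "ft_force": force on the tool from outside, world axes, zero at the start; "ft_torque": the same for the moment, N m; "grip_width": finger opening in m; "grasp_force": force on a finger pad.
Only numpy, scipy, OpenCV 4.12 (cv2) and the standard library are available. Lean on these libraries where they do the work, as an engineer would, in place of code of your own. Each camera call takes 0.05 s, during which the arm holds its last target. There are 200 camera calls.

## Task

Slide the brass stencil template along its channel until one end sticks out 3 to 5 cm past the end of the wooden bed while it still lies level in the channel, then take it by that end, lift it clear and lay it flat on the cork mat, lengthwise and in the middle. Leave the steel template lying in its own channel.

Things in the scene. Friction and masses are not known exactly. Their poses are not given: they have to be found in the camera images.
- brass_template: Yellow brass plate with three round holes, 120 long (its x) x 42 wide (its y) x 5 mm thick, about 0.12 kg, loose; origin at the centre of its underside. Lies lengthwise in either of the bed's channels, at first with its centre 4 to 20 mm on the +x side of the bed's centre, leaving 34 to 50 mm of bare channel floor behind its -x end for shut fingertips to push from.
- steel_template: Grey steel plate of the same size with three square holes, loose, in the bed's other channel; origin at the centre of its underside. It stays there.
- bed: Fixed dark wooden bed, 180 long (its x, roughly to the robot's right) x 120 mm wide (its y); origin at the centre of its underside on the table. Two channels along x, centred at y = +28 and -28 mm, each 48 mm wide, floor 30 mm above the table, open at both ends. The three pale rails, 8 mm wide, rise 6 mm above that floor, 1 mm above the templates, so their sides cannot be gripped inside.
- mat: Fixed cork mat, 200 long (its x axis) x 110 wide (its y axis) x 6 mm thick, flat on the table to the robot's right; origin at the centre of its underside, z up.
Mind the look-alikes: they are no part of the job. Of the things shaped like the brass_template, the yellow one is meant.

How it is judged:
By the outcome, as a careful person would: the job done as asked, in the order asked, and still so for the second after the job is handed in, with the robot touching nothing.
It also fails if it takes over 45 s, if anything falls off the work surface, if the arm or the gripper's body presses on something with over 40 N, if the wrist force passes 120 N, or if a joint passes its speed limit or range.

## Working session

There is one attempt and no reset: what is moved stays moved. The work goes in short steps, Python scripts to look and compute and a tool call to move; the robot and the scene stay as the last step left them, time stands still between calls to the robot, and variables do not carry over. Pictures are saved under pics/ and viewed, at most 10 in all, crops included, and the job is handed in when it is done.

Besides the shell and the picture viewer there is one more tool, called after "Request:" as name(argument=value, ...), one argument or row to a line, values as JSON. drive_tool: Moves the arm, as the interface text tells. Its arguments: {"type":"object","properties":{"increments":{"type":"array"}},"required":["increments"]}

```bash
mkdir -p pics; cat > h.py <<'E'
import numpy as np, cv2
from workcell import get_obs, camera, job_done, silhouettes
def save(p,n,box=None,s=1):
    im=p["image"][:,:,::-1]
    if box: im=im[box[1]:box[3],box[0]:box[2]]
    cv2.imwrite("pics/"+n,cv2.resize(im,None,fx=s,fy=s,interpolation=cv2.INTER_CUBIC))
def plane(p,uv,z):
    K,V=np.array(p["K"]),np.array(p["view"]);R,t=V[:3,:3],V[:3,3]
    c=-R.T@t; d=R.T@np.linalg.solve(K,[uv[0],uv[1],1]); return c+d*(z-c[2])/d[2]
def proj(p,X):
    K,V=np.array(p["K"]),np.array(p["view"]);q=K@(V[:3,:3]@np.asarray(X)+V[:3,3]);return q[:2]/q[2]
def tri(ps,uvs):
    A=[]
    for p,uv in zip(ps,uvs):
        P=np.array(p["K"])@np.array(p["view"])[:3]
        A+=[uv[0]*P[2]-P[0],uv[1]*P[2]-P[1]]
    v=np.linalg.svd(np.array(A))[2][-1];return v[:3]/v[3]
E
python3 - <<'E'
from h import *
s=get_obs();print(s["clock"],s["eef_pos"],s["tool_rot"])
for n in("top","side"):
    p=camera(n);save(p,n+"0.png")
    V=np.array(p["view"]);print(n,(-V[:3,:3].T@V[:3,3]).round(3),V[2,:3].round(2),p["K"][0][0])
    for q in("brass_template","steel_template","bed","mat"):
        for r in silhouettes(q,p)[:4]:
            rect=cv2.minAreaRect(np.argwhere(r["region"])[:,::-1].astype(np.float32))
            c=p["image"][r["region"]].mean(0).round()
            print(q,round(r["conf"],2),np.round(r["bbox"]),np.round(rect[0],1),np.round(rect[1],1),round(rect[2],1),c)
E
```

```text
0.0 [ 0.18232543 -0.46483264  0.19741248] [ 9.82584855e-01  1.85811498e-01 -2.01433009e-04 -1.02431053e-03]
top [0.437 0.029 0.952] [ 0.05 -0.03 -1.  ] 488.95249292016405
brass_template 0.93 [179. 176. 246. 197.] [212.4 187.2] [24.  64.5] 87.8 [235. 202.  96.]
brass_template 0.82 [180. 255. 233. 320.] [206.9 287. ] [23.5 64. ] 32.0 [249. 183.  63.]
steel_template 0.66 [184. 206. 250. 231.] [217.  217.8] [22.5 64.5] 88.6 [208. 210. 213.]
bed 0.9 [159. 171. 257. 240.] [208.6 203.5] [65.2 98.2] 88.5 [168. 133.  92.]
mat 0.81 [368. 153. 480. 233.] [425. 193.] [102.7  58. ] 16.9 [225. 176. 121.]
side [0.106 0.634 0.582] [ 0.41 -0.7  -0.58] 521.9734868205517
brass_template 0.94 [157. 263. 225. 320.] [192. 291.] [23.7 74.8] 48.6 [227. 194. 106.]
brass_template 0.89 [260. 324. 325. 397.] [290.8 358.7] [72.9 29.9] 58.5 [248. 165.  72.]
steel_template 0.57 [191. 272. 262. 328.] [225. 300.] [25.5 76.4] 45.0 [203. 196. 197.]
bed 0.68 [134. 259. 270. 367.] [202.3 308.2] [ 82.7 135.8] 45.0 [129.  99.  71.]
mat 0.89 [274. 167. 376. 217.] [324.1 191.2] [35.6 95.8] 65.2 [229. 178. 126.]
```

View pics/top0.png

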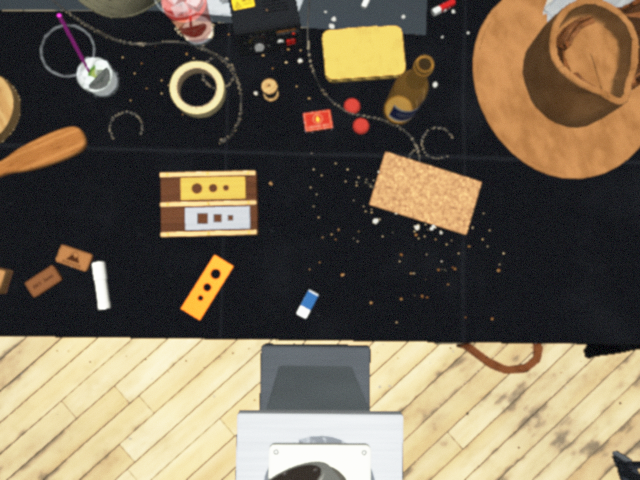

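View pics/side0.png

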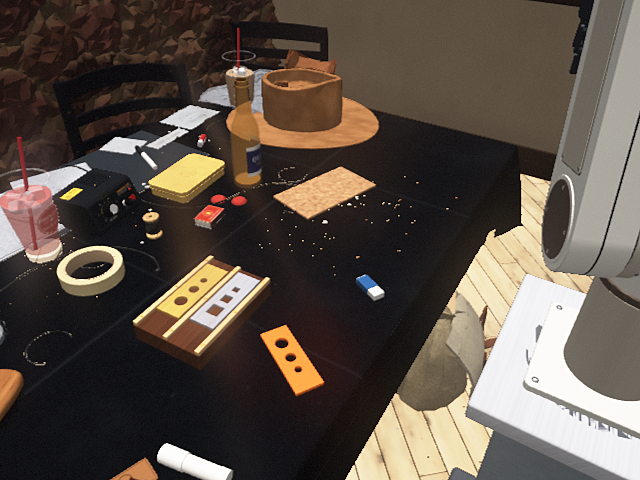

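```bash
python3 - <<'E'
import cv2
im=cv2.imread("pics/top0.png")[150:340,140:270]
cv2.imwrite("pics/crop0.png",cv2.resize(im,None,fx=3,fy=3,interpolation=cv2.INTER_CUBIC))
E
```

```text
(no output)
```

View pics/crop0.png

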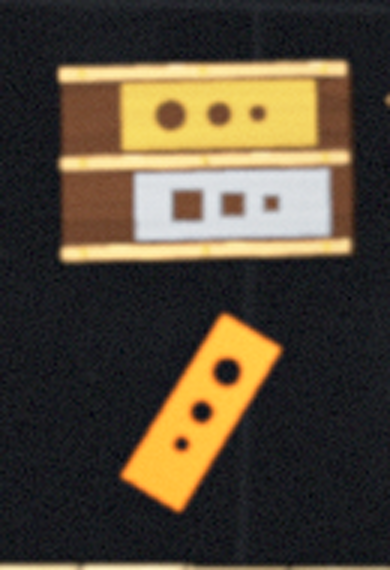

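The yellow plate at top (212,187), side (192,291), lies in the bed's far channel, has three round holes and is brass-yellow, so it is the one meant. The orange plate at top (207,287) lies loose on the table, so it is a look-alike. The grey plate with square holes at (217,218) is the steel one. Next I fit box models to the masks in both views.

```bash
cat >> h.py <<'E'
from scipy.optimize import minimize
S=4
def hullimg(pts):
    m=np.zeros((480*S,640*S),np.uint8);h=cv2.convexHull(np.round(((np.asarray(pts)+.5)*S-.5)*16).astype(np.int32))
    cv2.fillConvexPoly(m,h,1,shift=4);return m
def maskhull(r):
    m=cv2.resize(r.astype(np.uint8),None,fx=S,fy=S,interpolation=cv2.INTER_NEAREST)
    h=cv2.convexHull(np.argwhere(m)[:,::-1].astype(np.int32));o=np.zeros_like(m);cv2.fillConvexPoly(o,h,1);return o
def fit(ps,ms,dims,x0):
    """pose [x,y,z(underside),yaw deg] of an upright box best matching masks"""
    L,W,H=dims;B=np.array([[a*L/2,b*W/2,c*H] for a in(-1,1) for b in(-1,1) for c in(0,1)])
    def cost(v):
        c,s=np.cos(np.radians(v[3])),np.sin(np.radians(v[3]))
        X=B@np.array([[c,s,0],[-s,c,0],[0,0,1]])+v[:3];e=0
        for p,m in zip(ps,ms):
            q=hullimg([proj(p,x) for x in X]);e+=1-(q&m).sum()/(q|m).sum()
        return e
    x0=np.array(x0,float)
    for _ in range(2):
        sim=np.vstack([x0]+[x0+np.eye(4)[i]*[.01,.01,.01,5][i] for i in range(4)])
        r=minimize(cost,x0,method="Nelder-Mead",options=dict(initial_simplex=sim,xatol=1e-5,fatol=1e-5,maxfev=250));x0=r.x
    return r.x,r.fun
E
cat > m.py <<'E'
from h import *
ps=[camera("top"),camera("side")]
for q,d,z,yaw in(("brass_template",(.12,.042,.005),.03,-90),("steel_template",(.12,.042,.005),.03,-90),("bed",(.18,.12,.036),0,-90),("mat",(.2,.11,.006),0,-107)):
    rs=[silhouettes(q,p)[0] for p in ps]
    b=rs[0]["bbox"];x0=plane(ps[0],[(b[0]+b[2])/2,(b[1]+b[3])/2],z+d[2]);x0[2]=z
    for sub in((0,1),(0,),(1,)):
        v,f=fit([ps[i] for i in sub],[maskhull(rs[i]["region"]) for i in sub],d,[*x0,yaw])
        print(q,sub,np.round(v[:3]*1000,1),round(v[3],1),round(f,3))
E
time python3 m.py
```

```text
brass_template (0, 1) [575.4 212.   32.1] -87.0 0.092
brass_template (0,) [571.8 207.3  51.5] -87.1 0.044
brass_template (1,) [575.4 212.2  32.1] -87.1 0.026Traceback (most recent call last):
  File "m.py", line 4, in <module>
    rs=[silhouettes(q,p)[0] for p in ps]
        ~~~~~~~~~~~~~~~~^^^
IndexError: list index out of range

real	0m15.445s
user	0m11.405s
sys	0m0.426s
```

```bash
sed -i 's/^    rs=.*/    rs=[get(q,i) for i in (0,1)]/' m.py; sed -i '2a def get(q,i):\n    for _ in range(4):\n        r=silhouettes(q,ps[i])\n        if r: return r[0]\n        ps[i]=camera(("top","side")[i])' m.py
sed -i 's/("brass_template",(.12,.042,.005),.03,-90),//' m.py
time python3 m.py; python3 -c "
from h import *
print(get_obs()['clock'])"
```

```text
steel_template (0, 1) [519.3 201.5  32.4] -87.3 0.097
steel_template (0,) [519.9 203.   25.2] -86.9 0.034
steel_template (1,) [512.1 209.4  42.1] -86.5 0.046
bed (0, 1) [547.4 219.6   0.8] -87.0 0.041
bed (0,) [546.  219.    1.4] -87.1 0.023
bed (1,) [546.7 220.9   2.2] -87.0 0.011
mat (0, 1) [ 579.8 -195.2    3.1] -105.9 0.062
mat (0,) [ 580.1 -196.1    0.9] -105.9 0.012
mat (1,) [ 580.1 -194.     3.6] -105.4 0.045
1.2
real	0m35.365s
user	0m31.453s
sys	0m0.503s
```

Request:
drive_tool(
  increments=[
    [[16.2,31.4,-4],[0,0,2.98],0],
    [[16.2,31.4,-4],[0,0,2.98],0],
    [[16.2,31.4,-4],[0,0,2.98],0],
    [[16.2,31.4,-4],[0,0,2.98],0],
    [[16.2,31.4,-4],[0,0,2.98],0],
    [[16.2,31.4,-4],[0,0,2.98],0],
    [[16.2,31.4,-4],[0,0,2.98],0],
    [[16.2,31.4,-4],[0,0,2.98],0],
  ],
)

```text
clock: 1.87
eef_pos: [0.3126, -0.2128, 0.1664]
tool_rot: [0.923, 0.386, 0.0, 0.0]
ft_force: [0.5, -1.1, -0.2]
grip_width: 0.0002
grasp_force: 0.0
```

Request:
drive_tool(
  increments=[
    [[16.2,31.4,-4],[0,0,2.98],0],
    [[16.2,31.4,-4],[0,0,2.98],0],
    [[16.2,31.4,-4],[0,0,2.98],0],
    [[16.2,31.4,-4],[0,0,2.98],0],
    [[16.2,31.4,-4],[0,0,2.98],0],
    [[16.2,31.4,-4],[0,0,2.98],0],
    [[16.2,31.4,-4],[0,0,2.98],0],
    [[16.2,31.4,-4],[0,0,2.98],0],
  ],
)

```text
clock: 2.53
eef_pos: [0.4424, 0.0388, 0.1343]
tool_rot: [0.823, 0.568, 0.0, 0.0]
ft_force: [0.6, -0.5, 0.2]
grip_width: 0.0002
grasp_force: 0.0
```

Request:
drive_tool(
  increments=[
    [[16.2,31.4,-4],[0,0,2.98],0],
    [[16.2,31.4,-4],[0,0,2.98],0],
    [[16.2,31.4,-4],[0,0,2.98],0],
    [[16.2,31.4,-4],[0,0,2.98],0],
    [[16.2,31.4,-4],[0,0,2.98],0],
    [[16.2,31.4,-4],[0,0,2.98],0],
    [[16.2,31.4,-4],[0,0,2.98],0],
    [[16.2,31.4,-4],[0,0,2.98],0],
  ],
)

```text
clock: 3.2
eef_pos: [0.5719, 0.2898, 0.1019]
tool_rot: [0.688, 0.726, -0.0, 0.0]
ft_force: [0.5, -0.8, 0.7]
grip_width: -0.0
grasp_force: 0.0
```

Request:
drive_tool(
  increments=[
    [[-0.7,0,-12],[0,0,0],0],
    [[0,0,-12],[0,0,0],0],
    [[0,0,-12],[0,0,0],0],
    [[0,0,-12],[0,0,0],0],
    [[0,0,-10],[0,0,0],0],
    [[0,0,-6],[0,0,0],0],
    [[0,0,-3],[0,0,0],0],
    [[0,0,-2.5],[0,0,0],0],
  ],
)

```text
clock: 3.87
eef_pos: [0.5707, 0.2881, 0.0326]
tool_rot: [0.689, 0.725, -0.0, -0.0]
ft_force: [-1.0, -0.1, -0.3]
grip_width: -0.0001
grasp_force: 0.0
```

```bash
python3 - <<'E'
from h import *
t,s=camera("top"),camera("side")
save(s,"s1.png",(110,200,310,350),4)
o=get_obs();print(o["eef_pos"],o["ft_force"])
E
```

```text
[0.57079967 0.28811734 0.03293073] [-0.42192605  0.62615511  0.35655464]
```

View pics/s1.png

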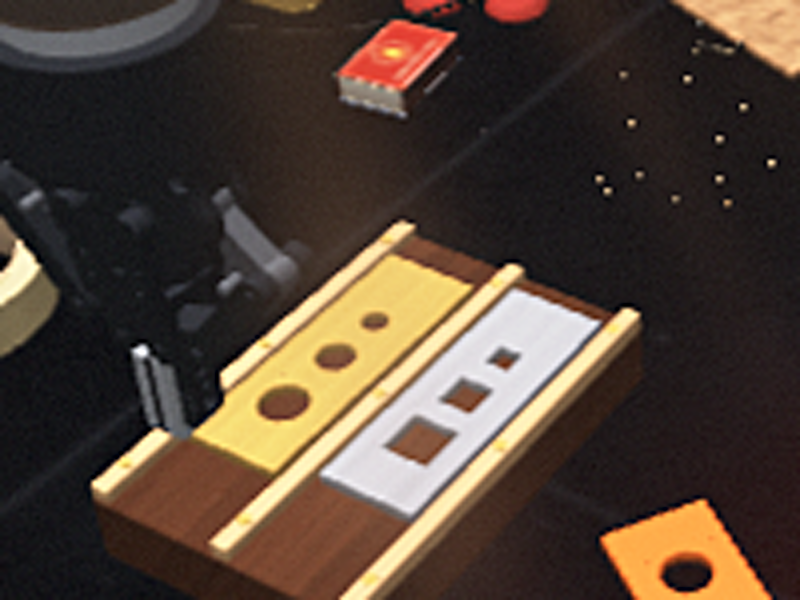

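```bash
python3 - <<'E'
from h import *
t,s=camera("top"),camera("side")
for X in([.5708,.288,.033],[.5708,.288,.073],[.585,.288,.033],[.556,.288,.033],[.5708,.277,.033],[.5708,.299,.033]): print(X,(proj(s,X)-[110,200])*4,proj(t,X))
save(t,"t1.png",(130,140,290,260),5)
E
```

```text
[0.5708, 0.288, 0.033] [198.71429411 484.92617725] [171.97925976 189.3374296 ]
[0.5708, 0.288, 0.073] [180.88619164 403.54044604] [165.74291013 185.95497509]
[0.585, 0.288, 0.033] [170.26149513 469.78691632] [172.25135202 181.81512587]
[0.556, 0.288, 0.033] [228.84209905 500.95668096] [171.69520302 197.1905054 ]
[0.5708, 0.277, 0.033] [220.77105475 466.57029657] [177.90527341 189.48215243]
[0.5708, 0.299, 0.033] [176.20279494 503.66049637] [166.04851016 189.19259112]
```

View pics/t1.png

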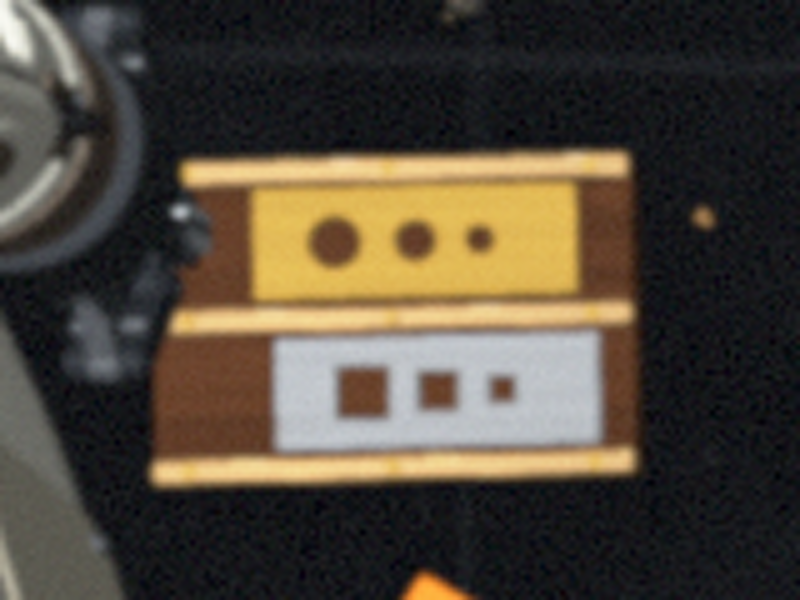

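Request:
drive_tool(
  increments=[
    [[0,0,-1],[0,0,0],0],
    [[0,0,-1],[0,0,0],0],
    [[0,0,-1],[0,0,0],0],
    [[0,0,-0.5],[0,0,0],0],
    [[0,0,0],[0,0,0],0],
  ],
)

```text
clock: 4.48
eef_pos: [0.5705, 0.2881, 0.0292]
tool_rot: [0.689, 0.725, -0.0, -0.0]
ft_force: [1.0, -0.2, -0.2]
grip_width: -0.0001
grasp_force: 0.0
```

```bash
python3 - <<'E'
from h import *
s=camera("side")
im=s["image"][230:350,115:235,::-1]
im=(255*(im/255.)**.5).astype(np.uint8)
cv2.imwrite("pics/s2.png",cv2.resize(im,None,fx=5,fy=5,interpolation=cv2.INTER_CUBIC))
for X in([.5705,.288,.029],[.5705,.277,.029]): print((proj(s,X)-[115,230])*5)
E
```

```text
[226.30100158 466.38856817]
[253.76278964 443.4071568 ]
```

View pics/s2.png

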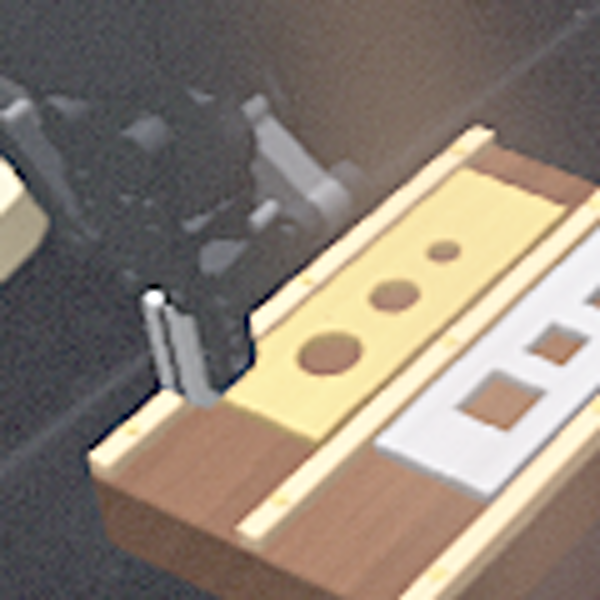

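The tip appears about 35–40 mm above where the TCP reading puts it, and there is no contact force. I'll feel downward carefully.

Request:
drive_tool(
  increments=[
    [[0,0,-1],[0,0,0],0],
    [[0,0,-1],[0,0,0],0],
    [[0,0,-1],[0,0,0],0],
    [[0,0,0],[0,0,0],0],
  ],
)

```text
clock: 4.87
eef_pos: [0.5705, 0.2881, 0.026]
tool_rot: [0.689, 0.725, -0.0, -0.0]
ft_force: [-1.0, 0.2, -0.2]
grip_width: 0.0001
grasp_force: 0.0
```

Request:
drive_tool(
  increments=[
    [[0,0,-2],[0,0,0],0],
    [[0,0,-2],[0,0,0],0],
    [[0,0,-2],[0,0,0],0],
    [[0,0,-2],[0,0,0],0],
    [[0,0,-2],[0,0,0],0],
    [[0,0,-2],[0,0,0],0],
    [[0,0,-1],[0,0,0],0],
    [[0,0,0],[0,0,0],0],
  ],
)

```text
clock: 5.53
eef_pos: [0.5704, 0.288, 0.0129]
tool_rot: [0.689, 0.725, -0.0, -0.0]
ft_force: [-0.2, -0.3, -1.0]
grip_width: 0.0
grasp_force: 0.0
```

```bash
python3 - <<'E'
from h import *
s,t=camera("side"),camera("top")
f=lambda im:cv2.resize((255*(im[:,:,::-1]/255.)**.5).astype(np.uint8),None,fx=4,fy=4,interpolation=cv2.INTER_CUBIC)
cv2.imwrite("pics/s3.png",np.hstack([f(s["image"][250:350,120:220]),f(t["image"][140:240,135:235])]))
o=get_obs();e=o["eef_pos"];print(e,o["ft_force"],(proj(s,e)-[120,250])*4,(proj(t,e)-[135,140])*4)
E
```

```text
[0.57066365 0.28814181 0.01325951] [ 0.08670593  0.19403838 -0.06207439] [167.10157146 323.64780348] [159.13404832 203.87720324]
```

View pics/s3.png

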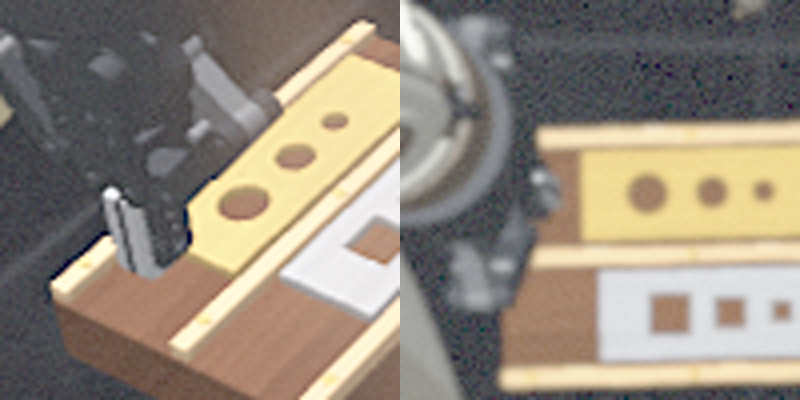

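Request:
drive_tool(
  increments=[
    [[0,0,-3],[0,0,0],0],
    [[0,0,-3],[0,0,0],0],
    [[0,0,-3],[0,0,0],0],
    [[0,0,-2],[0,0,0],0],
    [[0,0,-1],[0,0,0],0],
    [[0,0,-1],[0,0,0],0],
    [[0,0,-1],[0,0,0],0],
    [[0,0,0],[0,0,0],0],
  ],
)

```text
clock: 6.3
eef_pos: [0.5706, 0.2881, -0.0009]
tool_rot: [0.689, 0.725, -0.0, -0.0]
ft_force: [-0.2, 0.8, 0.4]
grip_width: -0.0002
grasp_force: 0.0
```

Request:
drive_tool(
  increments=[
    [[0,0,-1],[0,0,0],0],
    [[0,0,-1],[0,0,0],0],
    [[0,0,-1],[0,0,0],0],
    [[0,0,0],[0,0,0],0],
  ],
)

```text
clock: 6.63
eef_pos: [0.5708, 0.2882, -0.0029]
tool_rot: [0.689, 0.725, 0.0, 0.0]
ft_force: [-0.8, -1.1, 4.4]
grip_width: 0.0002
grasp_force: 2.1
```

Request:
drive_tool(
  increments=[
    [[0,0,-0.7],[0,0,0],0],
    [[0,0,-0.7],[0,0,0],0],
    [[0,0,0],[0,0,0],0],
  ],
)

```text
clock: 6.88
eef_pos: [0.5709, 0.2882, -0.0029]
tool_rot: [0.689, 0.725, 0.001, 0.0]
ft_force: [-3.7, -3.0, 10.7]
grip_width: 0.0
grasp_force: 5.4
```

Request:
drive_tool(
  increments=[
    [[0,0,2],[0,0,0],0],
    [[0,0,1.6],[0,0,0],0],
    [[0.2,-4,0],[0,0,0],0],
    [[0.4,-7,0],[0,0,0],0],
    [[0.4,-7,0],[0,0,0],0],
    [[0.4,-7,0],[0,0,0],0],
    [[0.4,-7,0],[0,0,0],0],
    [[0,0,0],[0,0,0],0],
  ],
)

```text
clock: 7.55
eef_pos: [0.5724, 0.2539, -0.0017]
tool_rot: [0.689, 0.724, -0.001, 0.0]
ft_force: [-0.3, -0.1, -0.5]
grip_width: 0.0002
grasp_force: 0.0
```

Request:
drive_tool(
  increments=[
    [[0.3,-6,0],[0,0,0],0],
    [[0.3,-6,0],[0,0,0],0],
    [[0.2,-4,0],[0,0,0],0],
    [[0,0,0],[0,0,0],0],
  ],
)

```text
clock: 7.88
eef_pos: [0.5732, 0.2388, -0.0017]
tool_rot: [0.689, 0.725, -0.001, 0.0]
ft_force: [0.3, -1.4, -0.3]
grip_width: -0.0005
grasp_force: 0.0
```

```bash
cat > b.py <<'E'
from h import *
B=np.array([546.8,219.6]);a=np.radians(-87);ex=np.array([np.cos(a),np.sin(a)]);ey=np.array([-ex[1],ex[0]])
ps=[camera("side"),camera("top")]
o=get_obs();print(o["clock"],o["eef_pos"],o["ft_force"])
for p,n in zip(ps,("side","top")):
    for r in silhouettes("brass_template",p)[:3]:
        v,f=fit([p],[maskhull(r["region"])],(.12,.042,.005),[.578,.16,.03,-87])
        d=v[:2]*1000-B;print(n,round(r["conf"],2),r["bbox"],v.round(4),round(f,3),"in bed",(d@ex).round(1),(d@ey).round(1))
        # ends: yellow pixels' extent along bed x at plate top
        yx=np.argwhere(r["region"]);P=np.array([plane(p,(u,w),.035)[:2]*1000-B for w,u in yx])
        print("   bed-x extent",np.percentile(P@ex,[0,1,99,100]).round(1),"y",np.percentile(P@ey,[1,99]).round(1))
save(ps[0],"b.png",(120,200,320,350),4)
E
python3 b.py
```

```text
7.9833 [ 0.57320255  0.239625   -0.00162366] [ 1.053035   -0.28427316 -0.01654121]
side 0.9 [258.0, 325.0, 325.4, 395.9] [ 5.78e-01  1.60e-01  3.00e-02 -8.70e+01] 1.0 in bed 61.2 28.0
   bed-x extent [-81.6 -77.    7.2  12.2] y [-225.6 -118.5]
side 0.69 [190.5, 247.2, 244.7, 297.5] [ 5.82500e-01  1.60400e-01  2.47000e-02 -8.53312e+01] 0.19 in bed 60.9 32.6
   bed-x extent [ -8.5  -6.  113.  114.5] y [ 5.4 51.1]
top 0.7 [204.0, 254.6, 233.6, 297.4] [ 5.78e-01  1.60e-01  3.00e-02 -8.70e+01] 1.0 in bed 61.2 28.0
   bed-x extent [-8.5 -6.7 36.1 38. ] y [-172.1 -103.5]
top 0.67 [202.8, 174.4, 268.7, 200.5] [ 5.76700e-01  1.67400e-01  3.92000e-02 -8.65704e+01] 0.052 in bed 53.7 27.1
   bed-x extent [ -7.5  -7.  111.6 112.6] y [ 7.2 50.4]
```

Request:
drive_tool(
  increments=[
    [[0.3,-5,0],[0,0,0],0],
    [[0.3,-5,0],[0,0,0],0],
    [[0.2,-5,0],[0,0,0],0],
    [[0.1,-2.5,0],[0,0,0],0],
    [[0,0,0],[0,0,0],0],
  ],
)

```text
clock: 8.5
eef_pos: [0.5742, 0.2216, -0.0015]
tool_rot: [0.689, 0.725, -0.0, 0.0]
ft_force: [-0.3, 0.4, 0.3]
grip_width: -0.0004
grasp_force: 0.0
```

```bash
python3 b.py
```

```text
8.6 [ 0.57422158  0.22216842 -0.00147705] [ 0.09690777  0.16058682 -0.25007507]
side 0.72 [258.5, 324.6, 323.4, 394.4] [ 5.78e-01  1.60e-01  3.00e-02 -8.70e+01] 1.0 in bed 61.2 28.0
   bed-x extent [-81.7 -77.5   8.9  13.9] y [-225.6 -118.5]
side 0.56 [197.6, 243.0, 250.5, 297.2] [ 5.750e-01  1.500e-01  3.350e-02 -8.304e+01] 0.177 in bed 71.0 24.5
   bed-x extent [  8.   10.6 132.2 133.7] y [ 4.3 49.7]
top 0.73 [211.1, 177.1, 276.0, 200.1] [ 5.7790e-01  1.5100e-01  3.6100e-02 -8.6649e+01] 0.027 in bed 70.1 27.4
   bed-x extent [  9.5  11.2 128.8 129.5] y [ 7.5 49.3]
top 0.59 [213.6, 259.2, 233.1, 281.6] [ 5.78e-01  1.60e-01  3.00e-02 -8.70e+01] 1.0 in bed 61.2 28.0
   bed-x extent [12.3 12.4 39.7 39.8] y [-143.1 -102.1]
```

View pics/b.png

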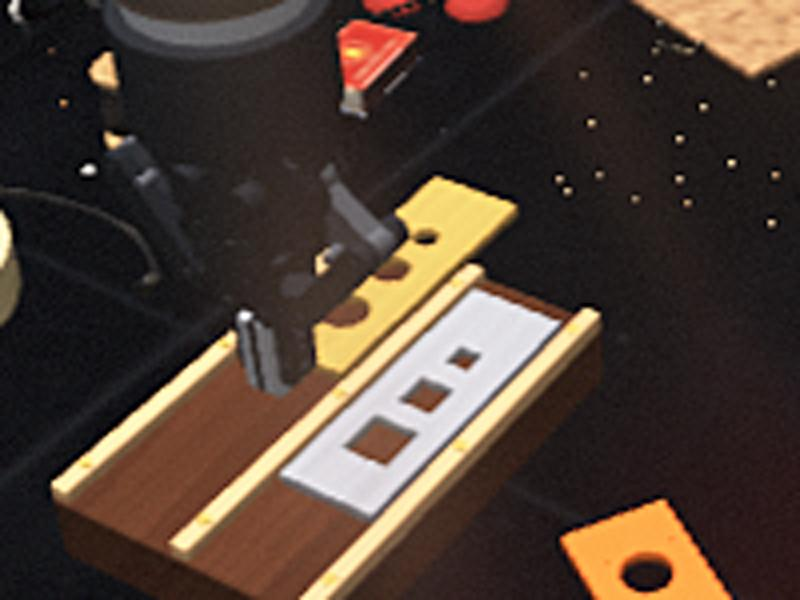

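Request:
drive_tool(
  increments=[
    [[-0.2,4,0],[0,0,0],0],
    [[0,0,20],[0,0,0],0],
    [[0,0,40],[0,0,0],0],
    [[1.6,-23,0],[0,0,0],1],
    [[1.7,-24,0],[0,0,0],1],
    [[1.7,-24,0],[0,0,0],1],
    [[1.7,-24,0],[0,0,0],1],
    [[0,-22.6,0],[0,0,0],1],
  ],
)

```text
clock: 9.37
eef_pos: [0.581, 0.1084, 0.0587]
tool_rot: [0.689, 0.725, 0.0, 0.0]
ft_force: [0.2, -0.1, -0.9]
grip_width: 0.0606
grasp_force: 0.0
```

Request:
drive_tool(
  increments=[
    [[0,0,0],[0,0,0],1],
    [[0,0,0],[0,0,0],1],
    [[0,0,0],[0,0,0],1],
    [[0,0,0],[0,0,0],1],
  ],
)

```text
clock: 9.7
eef_pos: [0.5808, 0.1102, 0.0585]
tool_rot: [0.688, 0.725, 0.0, -0.0]
ft_force: [-0.5, 0.1, 0.2]
grip_width: 0.0857
grasp_force: 0.0
```

```bash
python3 b.py
```

```text
9.8 [0.58064106 0.11020099 0.05842748] [0.11608505 0.10760734 0.74919341]
side 0.95 [257.7, 326.3, 320.3, 396.6] [ 5.78e-01  1.60e-01  3.00e-02 -8.70e+01] 1.0 in bed 61.2 28.0
   bed-x extent [-81.6 -77.3   7.1  12.2] y [-225.3 -118.9]
side 0.72 [182.7, 240.8, 251.4, 295.7] [ 5.6570e-01  1.6500e-01  4.8300e-02 -8.6786e+01] 0.064 in bed 55.5 16.0
   bed-x extent [  6.3   7.8 132.  134.6] y [ 4.6 52.2]
```

Request:
drive_tool(
  increments=[
    [[0,0,-15],[0,0,0],1],
    [[0,0,-15],[0,0,0],1],
    [[0,0,-15],[0,0,0],1],
    [[0,0,-12],[0,0,0],1],
    [[0,0,-7],[0,0,0],1],
    [[0,0,-2.5],[0,0,0],1],
    [[0,0,0],[0,0,0],1],
  ],
)

```text
clock: 10.48
eef_pos: [0.5802, 0.1092, -0.0086]
tool_rot: [0.689, 0.725, -0.0, -0.0]
ft_force: [-0.9, 0.4, -0.6]
grip_width: 0.0853
grasp_force: 0.0
```

Request:
drive_tool(
  increments=[
    [[0,0,0],[0,0,0],0.6],
    [[0,0,0],[0,0,0],0.6],
    [[0,0,0],[0,0,0],0.3],
    [[0,0,0],[0,0,0],0.2],
    [[0,0,0],[0,0,0],0.2],
    [[0,0,0],[0,0,0],0.2],
  ],
)

```text
clock: 10.98
eef_pos: [0.5815, 0.1091, -0.0069]
tool_rot: [0.689, 0.725, 0.001, 0.001]
ft_force: [-0.4, -0.6, 4.1]
grip_width: 0.0398
grasp_force: 59.9
```

```bash
python3 b.py|head -1
```

```text
11.0833 [ 0.58141213  0.1091308  -0.00705258] [-0.51523668 -0.14474377  5.77216879]
```

View pics/b.png

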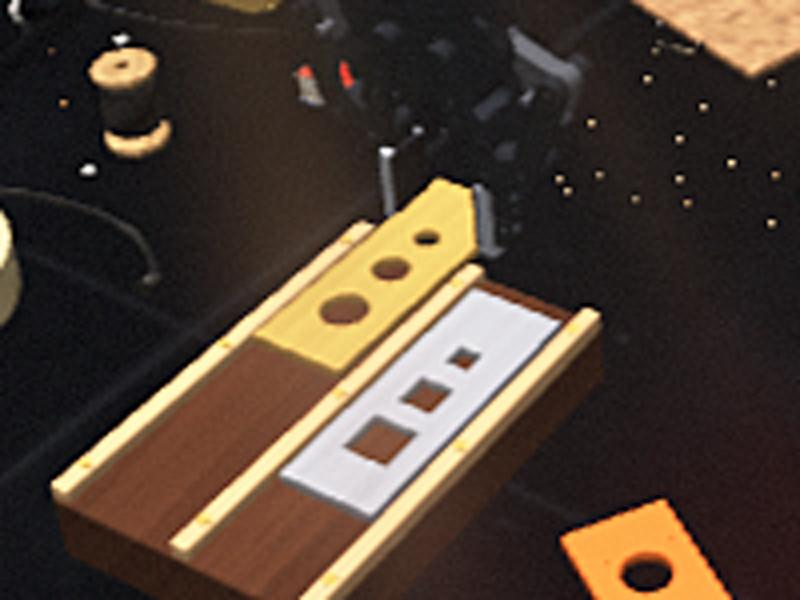

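Request:
drive_tool(
  increments=[
    [[0,0,3],[0,0,0],0.2],
    [[0,0,6],[0,0,0],0.2],
    [[0,0,12],[0,0,0],0.2],
    [[0,0,18],[0,0,0],0.2],
    [[0,0,18],[0,0,0],0.2],
    [[0,0,14],[0,0,0],0.2],
    [[0,0,8],[0,0,0],0.2],
    [[0,0,0],[0,0,0],0.2],
  ],
)

```text
clock: 11.85
eef_pos: [0.582, 0.1093, 0.073]
tool_rot: [0.689, 0.725, 0.001, 0.001]
ft_force: [0.3, -0.1, -0.7]
grip_width: 0.04
grasp_force: 60.6
```

```bash
python3 b.py; cat > pt.py <<'E'
E
echo
```

```text
11.95 [0.5803269  0.10894952 0.07054352] [ 0.3025106  -0.60583183 -1.0530048 ]
side 0.91 [175.9, 203.2, 234.1, 255.8] [ 5.78e-01  1.60e-01  3.00e-02 -8.70e+01] 1.0 in bed 61.2 28.0
   bed-x extent [ 82.6  84.  222.7 226.6] y [ 78.6 129.7]
side 0.62 [260.8, 326.1, 323.7, 395.6] [ 5.78e-01  1.60e-01  3.00e-02 -8.70e+01] 1.0 in bed 61.2 28.0
   bed-x extent [-82.9 -77.8   7.7  13.2] y [-225.3 -118.9]
top 0.39 [368.1, 151.6, 481.6, 232.6] [ 5.78e-01  1.60e-01  3.00e-02 -8.70e+01] 1.0 in bed 61.2 28.0
   bed-x extent [302.  312.1 506.9 516.4] y [-63.2  77.9]
```

Request:
drive_tool(
  increments=[
    [[-0.5,-12,0],[0,0,-0.6],0.2],
    [[-0.7,-20,0],[0,0,-1.2],0.2],
    [[-1,-28,0],[0,0,-1.5],0.2],
    [[-1,-28,0],[0,0,-1.5],0.2],
    [[-1,-28,0],[0,0,-1.5],0.2],
    [[-1,-28,0],[0,0,-1.5],0.2],
    [[-1,-28,0],[0,0,-1.5],0.2],
    [[-1,-28,0],[0,0,-1.5],0.2],
  ],
)

```text
clock: 12.72
eef_pos: [0.5723, -0.0931, 0.0701]
tool_rot: [0.755, 0.656, -0.001, -0.001]
ft_force: [-0.5, -0.3, -0.6]
grip_width: 0.0396
grasp_force: 60.6
```

Request:
drive_tool(
  increments=[
    [[-1,-28,0],[0,0,-1.5],0.2],
    [[-1,-28,0],[0,0,-1.5],0.2],
    [[-1,-28,0],[0,0,-1.5],0.2],
    [[-1,-28,0],[0,0,-1.5],0.2],
    [[-0.7,-20,0],[0,0,-1.2],0.2],
    [[-0.5,-13.2,0],[0,0,-0.8],0.2],
    [[0,0,0],[0,0,0],0.2],
    [[0,0,0],[0,0,0],0.2],
  ],
)

```text
clock: 13.38
eef_pos: [0.5675, -0.2365, 0.0702]
tool_rot: [0.798, 0.602, -0.0, -0.001]
ft_force: [-0.1, 0.3, -0.6]
grip_width: 0.0396
grasp_force: 60.6
```

```bash
cat > pt.py <<'E'
from h import *
M=np.array([580,-195.6]);a=np.radians(-105.8);ex=np.array([np.cos(a),np.sin(a)]);ey=np.array([-ex[1],ex[0]])
ps=[camera("side"),camera("top")]
o=get_obs();e=o["eef_pos"];q=o["tool_rot"];print(o["clock"],e,q,np.degrees(np.arctan2(2*q[1]**2-1,2*q[0]*q[1])),o["ft_force"],o["grip_width"])
ms=[]
for p,n in zip(ps,("side","top")):
    hsv=cv2.cvtColor(p["image"],cv2.COLOR_RGB2HSV)
    m=cv2.inRange(hsv,(20,90,90),(32,255,255))
    roi=np.zeros_like(m);c=proj(p,[M[0]/1000,M[1]/1000,.08]);cv2.circle(roi,tuple(int(v) for v in c),75,255,-1);m&=roi
    k,l,st,_=cv2.connectedComponentsWithStats(m)
    i=1+np.argmax(st[1:,4]);print(n,"yellow",st[i],[ (round(r["conf"],2),r["bbox"]) for r in silhouettes("brass_template",p)[:3]])
    rect=cv2.minAreaRect(np.argwhere(l==i)[:,::-1].astype(np.float32));print(rect)
f=lambda p,b:cv2.resize(p["image"][b[1]:b[3],b[0]:b[2],::-1],(400,400),interpolation=cv2.INTER_CUBIC)
cv2.imwrite("pics/p.png",np.hstack([f(ps[0],(250,100,400,250)),f(ps[1],(345,120,495,270))]))
E
python3 pt.py
```

```text
13.4833 [ 0.56791268 -0.235087    0.07058288] [ 7.97593666e-01  6.03194717e-01 -1.04700577e-04 -6.82834355e-04] -15.80191222542411 [-0.81611112 -0.83519418 -1.20056385] 0.03953050554272279
side yellow [299 134  46  24 408] [(0.94, [298.7, 132.1, 343.8, 160.7]), (0.61, [257.2, 322.0, 323.0, 399.0]), (0.16, [134.4, 257.0, 268.6, 369.8])]
((323.0172424316406, 146.29310607910156), (11.698806762695312, 47.35231018066406), 68.19859313964844)
top yellow [ 403  165   62   36 1125] [(0.97, [400.3, 167.2, 462.3, 201.8]), (0.78, [179.0, 256.6, 233.0, 321.7])]
((434.3515625, 183.4983367919922), (59.970481872558594, 23.837295532226562), 16.587339401245117)
```

Request:
drive_tool(
  increments=[
    [[0.3,0,-14],[0,0,0],0.2],
    [[0.3,-0.5,-16],[0,0,0],0.2],
    [[0,-0.3,-16],[0,0,0],0.2],
    [[0,0,-16],[0,0,0],0.2],
    [[0,0,-14],[0,0,0],0.2],
    [[0,0,-9],[0,0,0],0.2],
    [[0,0,-5],[0,0,0],0.2],
    [[0,0,-3],[0,0,0],0.2],
  ],
)

```text
clock: 14.25
eef_pos: [0.5688, -0.2361, -0.0226]
tool_rot: [0.798, 0.603, -0.0, -0.0]
ft_force: [0.3, -0.3, -0.8]
grip_width: 0.0398
grasp_force: 60.6
```

Request:
drive_tool(
  increments=[
    [[0,0,-1],[0,0,0],0.2],
    [[0,0,-1],[0,0,0],0.2],
    [[0,0,0],[0,0,0],0.2],
  ],
)

```text
clock: 14.5
eef_pos: [0.5695, -0.2372, -0.0233]
tool_rot: [0.798, 0.603, 0.0, 0.001]
ft_force: [-0.7, -0.8, -1.2]
grip_width: 0.04
grasp_force: 60.6
```

```bash
python3 pt.py
```

```text
14.6 [ 0.56941922 -0.23724444 -0.02324529] [7.97940499e-01 6.02735850e-01 3.35732731e-04 5.85688195e-04] -15.86782383211428 [ 0.03115042 -0.11567662 -1.58295543] 0.03985476679783873
side yellow [298 172  44  27 426] [(0.97, [296.7, 171.6, 341.8, 200.5]), (0.97, [257.7, 323.8, 323.5, 397.9])]
((321.45208740234375, 186.36354064941406), (12.707390785217285, 45.78504180908203), 65.89776611328125)
top yellow [395 173  53  34 909] [(0.91, [179.4, 256.1, 233.2, 318.2]), (0.55, [392.8, 174.3, 446.4, 205.2])]
((422.03521728515625, 190.22164916992188), (52.296478271484375, 21.380327224731445), 17.52556800842285)
```

View pics/p.png

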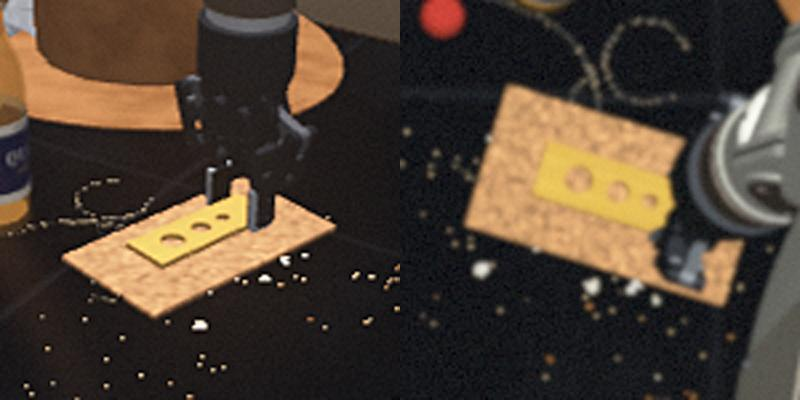

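The plate is held level over the middle of the mat and lined up with it. Next I feel down to contact.

Request:
drive_tool(
  increments=[
    [[0,0,-1.5],[0,0,0],0.2],
    [[0,0,-1.5],[0,0,0],0.2],
    [[0,0,-1],[0,0,0],0.2],
    [[0,0,-1],[0,0,0],0.2],
    [[0,0,0],[0,0,0],0.2],
  ],
)

```text
clock: 15.12
eef_pos: [0.5688, -0.237, -0.0282]
tool_rot: [0.798, 0.603, -0.0, 0.0]
ft_force: [-2.6, 1.7, 4.3]
grip_width: 0.0397
grasp_force: 63.6
```

Request:
drive_tool(
  increments=[
    [[0,0,-0.7],[0,0,0],0.2],
    [[0,0,-0.7],[0,0,0],0.2],
    [[0,0,0],[0,0,0],0.2],
  ],
)

```text
clock: 15.37
eef_pos: [0.5688, -0.237, -0.0283]
tool_rot: [0.798, 0.603, 0.0, 0.0]
ft_force: [-4.9, 1.7, 11.2]
grip_width: 0.0396
grasp_force: 67.6
```

```bash
python3 pt.py; python3 - <<'E'
from h import *
M=np.array([580,-195.6]);a=np.radians(-105.8);ex=np.array([np.cos(a),np.sin(a)]);ey=np.array([-ex[1],ex[0]])
for n in("side","top"):
    p=camera(n);r=min((r for r in silhouettes("brass_template",p)),key=lambda r:abs(r["bbox"][1]-175))
    P=np.array([plane(p,(u,w),.012)[:2]*1000-M for w,u in np.argwhere(r["region"])])
    print(n,r["bbox"],np.percentile(P@ex,[0,1,99]).round(1),np.percentile(P@ey,[1,99]).round(1))
E
```

```text
15.4667 [ 0.56884318 -0.23698556 -0.02827153] [7.97923973e-01 6.02758001e-01 1.39150641e-04 3.26000617e-04] -15.864638802841608 [-5.00653876  1.18132063 11.81948578] 0.039465249321914975
side yellow [299 175  44  26 441] [(0.86, [259.7, 325.0, 323.2, 396.0])]
((322.0207824707031, 188.99066162109375), (13.952399253845215, 45.27690505981445), 65.77225494384766)
top yellow [394 174  53  34 890] [(0.97, [394.3, 174.1, 444.6, 206.5]), (0.89, [179.2, 257.6, 233.3, 318.5])]
((421.07806396484375, 190.75723266601562), (51.88554763793945, 21.182634353637695), 17.818889617919922)
side [299.1, 173.5, 344.0, 202.6] [-60.  -58.4  59.3] [-24.1  24.9]
top [392.7, 177.1, 444.4, 207.3] [-60.2 -58.8  37.4] [-21.1  20.5]
```

Request:
drive_tool(
  increments=[
    [[0,0,1],[0,0,0],0.2],
    [[0,0,0],[0,0,0],0.6],
    [[0,0,0],[0,0,0],0.8],
    [[0,0,0],[0,0,0],0.8],
    [[0,0,0],[0,0,0],0.8],
    [[0,0,6],[0,0,0],0.8],
    [[0,0,20],[0,0,0],0.8],
    [[0,0,30],[0,0,0],0.8],
  ],
)

```text
clock: 16.43
eef_pos: [0.566, -0.2358, 0.024]
tool_rot: [0.798, 0.603, -0.002, -0.003]
ft_force: [1.0, -0.2, -0.4]
grip_width: 0.0677
grasp_force: 0.0
```

Request:
drive_tool(
  increments=[
    [[0,0,30],[0,0,0],0.8],
    [[-20,-5,30],[0,0,0],0.8],
    [[-40,-10,20],[0,0,0],0.8],
    [[-40,-10,0],[0,0,0],0.8],
    [[-40,-10,0],[0,0,0],0.8],
    [[-40,-10,0],[0,0,0],0.8],
    [[0,0,0],[0,0,0],0.8],
    [[0,0,0],[0,0,0],0.8],
  ],
)

```text
clock: 17.1
eef_pos: [0.3906, -0.2814, 0.1054]
tool_rot: [0.799, 0.601, 0.0, -0.0]
ft_force: [0.5, 1.2, 0.5]
grip_width: 0.0681
grasp_force: 0.0
```

```bash
python3 - <<'E'
from h import *
M=np.array([580,-195.6])
ps=[camera("side"),camera("top")]
o=get_obs();print(o["clock"],o["eef_pos"],o["joint_vel"].round(3) if hasattr(o["joint_vel"],'round') else o["joint_vel"])
for q,c,d,x0 in(("brass_template",M,(.12,.042,.005),[.58,-.1956,.006,-105.8]),("mat",M,(.2,.11,.006),[.58,-.1956,0,-105.8]),("steel_template",[519,202],(.12,.042,.005),[.519,.202,.03,-87])):
    for p,n in zip(ps,("side","top")):
        R=silhouettes(q,p)
        if not R: print(q,n,"none");continue
        u=proj(p,[c[0]/1000,c[1]/1000,.01]);r=min(R,key=lambda r:abs((r["bbox"][0]+r["bbox"][2])/2-u[0]))
        v,f=fit([p],[maskhull(r["region"])],d,x0);print(q,n,v.round(4),round(f,3))
E
```

```text
17.2 [ 0.39350563 -0.28160627  0.10549351] [ 0.022  0.02   0.019 -0.    -0.    -0.003]
brass_template side [ 5.785000e-01 -1.941000e-01  9.500000e-03 -1.076117e+02] 0.113
brass_template top [ 5.778000e-01 -1.923000e-01  2.060000e-02 -1.064704e+02] 0.062
mat side [ 5.801000e-01 -1.974000e-01  2.000000e-03 -1.046847e+02] 0.038
mat top [ 5.793000e-01 -1.949000e-01  6.900000e-03 -1.063632e+02] 0.009
steel_template side [ 5.13800e-01  2.07600e-01  3.95000e-02 -8.73588e+01] 0.04
steel_template top [ 5.1940e-01  2.0300e-01  2.6400e-02 -8.8355e+01] 0.013
```

```bash
python3 -c "
from workcell import job_done
print(job_done())"
```

```text
the job is handed in; nothing more can be done
None
```

The brass template was pushed out about 4 cm, lifted by that end and laid flat and lengthwise on the cork mat, about 2–3 mm from its middle; the steel template is still in its channel, and I handed the job in at about 17 s (the TCP height reading was about 33 mm off, so I set heights by touch).

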